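# Thread the spindle through the pastry roller and hang it on the drying stand

### The job

Take the steel spindle by its square handle and thread it, pin first, through the bore of the wooden pastry roller lying in its cradle, until its shoulder meets the stop ring hidden inside the bore; you can only feel this, so press it home against the sprung end stop with about 10 N for half a second, never pressing on the roller with as much as 20 N. Then lift the roller out on the spindle, carry it level to the drying stand and lay the spindle in the two notches, shaft in the wide one and pin in the narrow one, so that the roller hangs free between them; let go. Leave the garlic, the salt pot and the match box where they are.

Things in the scene. Friction and masses are not known exactly. Their poses are not given: they have to be found in the camera images.
- spindle: Steel spindle, 182 mm long, 90 g, lying on the worktop. Origin on its axis where handle and shaft meet; x along the axis to the pin, z up as it lies (axis at 7 mm height). x = -52 to 0 mm: dark square handle, 16 mm wide (y), 14 high (z), the part to grip. 0 to 74: round shaft, 13 mm diameter. 74 to 78: cone down to 8 mm (the shoulder). 78 to 130: thin pin, 8 mm diameter, with a round end.
- shoulder (a point): Point on the spindle's axis at x = 78 mm, where the cone meets the thin pin (axes as the spindle).
- shaft_rest (a point): Point on the spindle's axis at x = 12 mm, the place of the shaft that goes in the wide notch.
- pin_rest (a point): Point on the spindle's axis at x = 118 mm, the place of the pin that goes in the narrow notch.
- roller: Pale wooden cylinder, 50 mm in diameter, 64 mm long, about 150 g, lying in the cradle. Origin at its centre on the bore axis; x along the bore. The spindle goes in at the face x = -32 mm towards +x; the bore goes right through, 15.6 mm wide, lined with a steel bush. Hidden in it is the stop ring (see roller_entry).
- roller_entry (a point): Centre of the bore's mouth on the entry face (x = -32 mm on the roller; same axes). The firm stop ring in the bore is 5 mm thick with an 11.6 mm hole: the pin passes, the cone does not. Its near face lies 33 to 53 mm behind this point, differently each time. The cone seats when the shoulder point is about 3 mm past that face; the pin then sticks out beyond the roller's far face.
- cradle: Fixed grey plastic cradle, 125 x 62 mm. Origin on the worktop below the middle of its V bed; x along the bed, towards the end stop. The bed (x = -30 to 30 mm, 24 mm high) holds the roller's axis 34 mm above the worktop; the roller can slide along it until it meets the end stop, and comes out upwards.
- end_stop: Black U-shaped stop on the cradle behind the roller's far face, 50 mm wide, 51 high, with a gap 24 mm wide for the pin, open at the top. Origin at worktop height below its roller-side face, 45 mm from the cradle's origin when not pressed; x as the cradle's. Gives against a spring of about 5 N per mm. At the start the roller stands 2 to 9 mm short of it.
- stand: Fixed drying stand: wooden base 140 x 66 x 8 mm with two steel V notches (90 degrees, open upwards, 8 mm thick along x) 106 mm apart. Origin on the worktop below the middle of the base; x runs from the wide notch to the narrow notch; the spindle must lie along it, pin towards +x.
- wide_notch (a point): Where the spindle's axis lies when the 13 mm shaft rests in the wide notch (26 mm long prongs, tips at 73 mm height, 34 mm apart): x = -53 mm on the stand, 65 mm above the worktop.
- narrow_notch (a point): Where the spindle's axis lies when the 8 mm pin rests in the narrow notch (18 mm long prongs, tips at 71 mm height, 23 mm apart): x = 53 mm on the stand, 65 mm above the worktop.
- garlic: Bulb of garlic, 60 mm wide, 59 mm high, a bystander. Origin at its underside.
- salt_pot: Small brown open pot, 62 mm wide, 50 mm high, a bystander. Origin at its underside. Close behind it rises the side of a tall fridge, from its front corner at about x 0.46, y 0.19 m to about x 0.86, y -0.21 m; the fridge's front runs from that corner to +x, +y.
- match_box: Match box 35 x 53 x 15 mm, a bystander. Origin at its underside.

How it is judged (in metres and radians):
On the way, in this order (a step that is already met when the one before it is completed fails the run):
1. the spindle is threaded through the roller and pressed home: its shoulder is at least 30 mm inside the entry face, while the roller is pressed on the end stop with more than 5 N (x of shoulder in the frame of roller above -0.002 m and x of pin_rest in the frame of roller above 0.032 m and contact force between roller and end_stop above 5 N and contact force between spindle and roller above 4 N), for 0.25 s.
2. the roller is lifted clear on the spindle (height (world z) of roller above 0.07 m and contact force between spindle and roller above 0.3 N and x of shoulder in the frame of roller above -0.01 m), for 0.2 s.
At the end, for the whole second after the job is handed in: The spindle lies seated in both notches, shaft in the wide and pin in the narrow one (each rest point within 12 mm of its notch point and less than 4 mm above it), the roller still on it and hanging free between the notches, all at rest and let go (distance between shaft_rest and wide_notch below 0.012 m and distance between pin_rest and narrow_notch below 0.012 m and height (world z) of each of shaft_rest, pin_rest below 0.069 m and x of roller in the frame of spindle between 0.046 and 0.086 m and horizontal distance between roller and stand below 0.025 m and height (world z) of roller above 0.055 m and linear speed of each of roller, spindle below 0.02 m/s and contact force between the fingers and spindle below 0.05 N and contact force between the fingers and roller below 0.05 N); the robot touches nothing.
It fails at once if the roller is pressed on the end stop with 20 N or more (contact force between roller and end_stop above 20 N).
It fails at once if the roller is pressed into the cradle with 25 N or more (contact force between roller and cradle above 25 N).
It fails at once if the robot handles the roller itself (it must be carried on the spindle) (contact force between the fingers and roller above 2 N).
It fails at once if the garlic, the salt pot or the match box is moved by more than 20 mm (distance of any of garlic, salt_pot, match_box from where it was at the start of the episode above 0.02 m).
It also fails if it takes over 66 s, if anything falls off the work surface, if the arm or the gripper's body presses on something with over 40 N, if the wrist force passes 120 N, or if a joint passes its speed limit or range.

### The arm

A 6-joint arm with a two-finger parallel gripper is mounted at the origin on a cart in front of the work surface, level with it; the furniture and walls round the work are solid. World frame = base frame: x ahead of the robot, y to its left, z up, the work surface at z = 0. Lengths are in mm, angles in degrees, forces in N, time in s.
With the tool pointing down it reaches from about 375 to 925 mm from the base axis. Payload 5.7 kg.
Tool frame: the origin (TCP) lies at the very end of the fingers, on their centre line; the grasp point (between the pads) lies 19 mm behind it; z points along the fingers, y is the line along which they close (so a half turn about z gives the same grasp; the last joint's range is limited). The gripper opens to 88 mm and grips with 3 to 60 N. Pads are 20 mm wide; open, the fingers measure 115 mm over their backs; the gripper's body (75 mm by 178 mm) begins 61 mm behind the grasp point.
Start: joints at [59.525, 20.558, 86.54, -0, 72.909, -6.595], TCP at [242.891, 548.604, 222.623] pointing down, gripper open.
Joint ranges: [-170.27, 170.27], [-57.76, 135], [12.27, 136.19], [-55.21, 235.2], [11.17, 155.16], [-170.74, 170.74]. Speed limits (degrees/s): [136.94, 136.94, 180, 180, 180, 180].

### API

Orientations are given as [roll, pitch, yaw] about the fixed x, y, z axes, in that order (R = Rz(yaw) Ry(pitch) Rx(roll)).
In Python, from station import manip gives the robot as it stands. The module is installed in compiled form; this text tells all that it offers.
- The arm moves only by the tool send_rows, never from a script. Its argument "rows" is a list of rows, each a list of 6 numbers: the shift along the tool's x, y, z in units of 50 mm (1.0 is 50 mm), then the turn, a rotation vector about the tool's x, y, z in rad. In form: [[x, y, z, wx, wy, wz], ...]. A call has 1 to 5 rows; each row shifts and turns the commanded pose from where the row before left it, along the tool's axes as they then stand; what a row does not reach is not made up. A row lasts 1/8 s, in which the tool goes at most 62.5 mm and 10.7 degrees, less where a joint would pass 70% of its speed; a pose out of reach is approached as far as the arm can. A call is refused whole if a number of a shift passes 1 or a number of a turn 0.188, either way. A call with a gripper value outside its range is refused whole. "gripper" is the opening, from 0 (shut) to 1 (fully open), set as the call begins (left out, the last holds). The fingers move at their own pace and stop on an object; "newtons" is the grip in N (left out, the last holds). Time passes only in rows, so rows that do not move let the fingers close. It gives the time, the measured TCP pose, the force, the opening and the grip force at its end, in the units of the state.
- manip.get_obs(): the state, without advancing time (a new reading comes with each control period).
- manip.read_camera(name): name is "scene" or "top"; returns (picture, depth): 420x560x3 uint8, red, green, blue; 420x560 float32, mm along the optical axis (not along the pixel's ray), 0 where there is no reading.
- manip.calibration(name): a dict with "vfov" (degrees; the focal length in pixels is half the picture's height over the tangent of half this angle, whatever the lens; pixels are square), "cx", "cy" (the principal point, pixels), "position" and "attitude" of the camera in the world. Camera axes: x right, y down, z forward; pixel columns grow to the right and rows downward; lengths in mm; the calibration is good to about 2 mm. A picture is of the moment at which its call begins. calibration takes no time and is no camera call.
- manip.hand_in(): hands the job in; it is judged then, once.
The state is a dict: "time": time; "joint_pos": joint angles; "dq": joint speeds; "joint_torque": joint torques, N m; "position": TCP position; "tool_rot": TCP orientation; "contact_force": force on the tool from outside, world axes, zero at the start; "torque": the same for the moment, N m; "width": opening from 0.0 (shut) to 1.0 (fully open); "gripper_force": force on a finger pad.
Only numpy, scipy, OpenCV 4.12 (cv2) and the standard library are available. Lean on these libraries where they do the work, as an engineer would, in place of code of your own. Each camera call takes 0.05 s, during which the arm holds its last target. There are 200 camera calls.

## Working session

There is one attempt and no reset: what is moved stays moved. The work goes in short steps, Python scripts to look and compute and a tool call to move; the robot and the scene stay as the last step left them, time stands still between calls to the robot, and variables do not carry over. Pictures are saved under pics/ and viewed, at most 10 in all, crops included, and the job is handed in when it is done.

Besides the shell and the picture viewer there is one more tool, called after "Emit:" as name([rows], argument=value, ...), one row to a line, values as JSON. send_rows: Moves the arm, as the interface text tells. Its arguments: {"type":"object","properties":{"rows":{"type":"array"},"gripper":{"type":"number"},"newtons":{"type":"number"}},"required":["rows"]}

```bash
mkdir -p pics; cat > h.py <<'E'
import numpy as np, cv2, json
from scipy.spatial.transform import Rotation as R
from station import manip
def cal(n):
    c=manip.calibration(n); f=210/np.tan(np.radians(c['vfov'])/2)
    return c,f
def cam(n):
    im,d=manip.read_camera(n); np.savez(f'{n}.npz',im=im,d=d); return im,d
E
python3 - <<'E'
from h import *
for n in('scene','top'):
    im,d=cam(n); print(manip.calibration(n)); cv2.imwrite(f'pics/{n}0.png',im[:,:,::-1])
print(manip.get_obs())
E
```

```text
{'vfov': 45.585364093818974, 'cx': 288.5570108661341, 'cy': 210.9203538128415, 'position': array([  33.83647083, -490.99986178,  795.84174776]), 'attitude': array([-140.59767999,   -0.6958317 ,  -54.32546464])}
{'vfov': 43.52626675451649, 'cx': 285.1171959073799, 'cy': 211.48262174127723, 'position': array([ 469.67653034, -128.03836589, 1009.79487227]), 'attitude': array([-176.60214237,   -0.23247741,  -91.13537174])}
{'time': 0.1, 'joint_pos': array([ 5.95240924e+01,  2.05956377e+01,  8.65903482e+01, -1.67536557e-03,
        7.29092090e+01, -6.59572479e+00]), 'dq': array([ 0.04037982, -0.10271075, -0.1040067 ,  0.0454283 ,  0.01212789,
        0.05367881]), 'joint_torque': array([ 1.95677453e-04, -5.16349876e+01, -2.71409333e+01,  6.75284467e-02,
        2.76326865e-02, -2.46954363e-05]), 'position': array([242.61154038, 548.09823955, 221.89083815]), 'tool_rot': array([-1.79905251e+02, -9.34440365e-03,  1.56120303e+02]), 'contact_force': array([ 0.10529531, -0.43554003, -0.40284213]), 'torque': array([0.0358433 , 0.01054299, 0.01660101]), 'gripper_force': 0.0, 'width': 1.0012673082969112}
```

View pics/scene0.png

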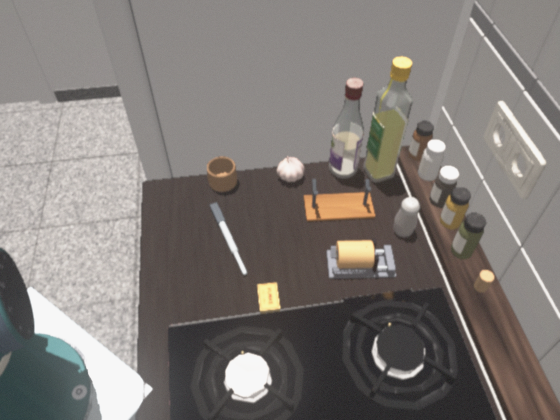

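View pics/top0.png

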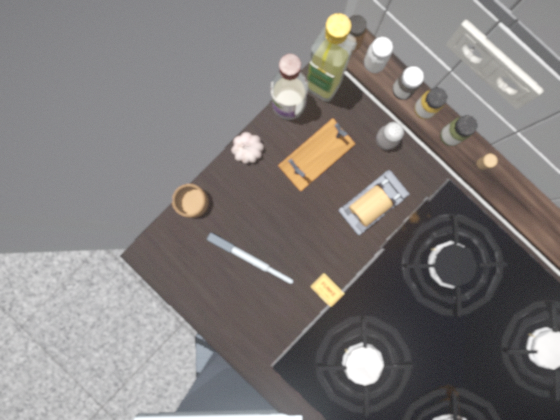

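The scene picture shows the spindle at (229,238), the roller and cradle at (360,257), and the stand at (340,205). The top picture shows the spindle from its handle at (209,237) to its pin at (292,282), the roller at (371,206) with the end stop to its upper right, and the stand at (317,153). I'll measure these now.

```bash
cat >> h.py <<'E'
def ray(n,u,v):
    c,f=cal(n); Rm=R.from_euler('xyz',c['attitude'],degrees=True).as_matrix()
    d=np.stack([(np.asarray(u,float)-c['cx'])/f,(np.asarray(v,float)-c['cy'])/f,np.ones_like(np.asarray(u,float))],-1)
    return np.array(c['position']), d@Rm.T
def onz(n,u,v,z):
    p,d=ray(n,u,v); t=(z-p[2])/d[...,2]; return p+d*t[...,None]
def cloud(n):
    d=np.load(n+'.npz')['d']; v,u=np.mgrid[:420,:560]; p,r=ray(n,u,v); return p+r*d[...,None]
E
python3 - <<'E'
from h import *
im=np.load('top.npz')['im'];s=np.load('scene.npz')['im']
a=cv2.resize(im[105:245,270:415],None,fx=5.4,fy=4.2*5.4/4.2*0.78,interpolation=3) if 0 else cv2.resize(im[110:240,270:415],None,fx=4.4,fy=4.4,interpolation=3)
cv2.imwrite('pics/topc.png',a[:,:,::-1])
b=cv2.resize(s[170:285,295:405],None,fx=5,fy=5,interpolation=3); cv2.imwrite('pics/scenec.png',b[:,:,::-1])
for n in('top','scene'):
    P=cloud(n); 
    for (u,v) in ([(250,350),(250,300),(240,255),(316,153),(371,206),(330,160),(400,300)] if n=='top' else [(230,240),(340,206),(355,245),(270,230),(200,250)]): print(n,u,v,P[v,u].round(1),onz(n,u,v,0).round(1))
E
```

```text
top 250 350 [268.5 -61.7   1.4] [268.2 -61.7   0. ]
top 250 300 [361.8 -62.9  -3. ] [362.1 -63.1   0. ]
top 240 255 [448.1 -46.3  10.8] [447.8 -45.4   0. ]
top 316 153 [ 641.3 -195.2    3. ] [ 641.8 -195.4    0. ]
top 371 206 [ 533.  -289.    58.1] [ 536.9 -298.9    0. ]
top 330 160 [ 626.5 -221.4    7.4] [ 627.6 -222.1    0. ]
top 400 300 [ 357.1 -347.3    7.4] [ 356.3 -348.9    0. ]
scene 230 240 [434.6 -76.2  15.6] [442.6 -67.9   0. ]
scene 340 206 [ 638.  -199.4    8.7] [ 644.7 -196.2    0. ]
scene 355 245 [ 536.4 -289.1   60. ] [ 577.4 -272.7    0. ]
scene 270 230 [ 507.  -117.7    2.7] [ 508.6 -116.4    0. ]
scene 200 250 [389.5 -37.2   1.2] [390.1 -36.6   0. ]
```

View pics/topc.png

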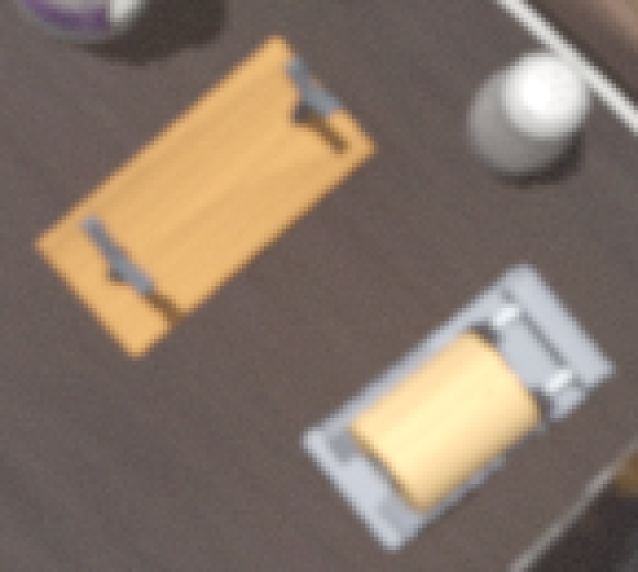

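View pics/scenec.png

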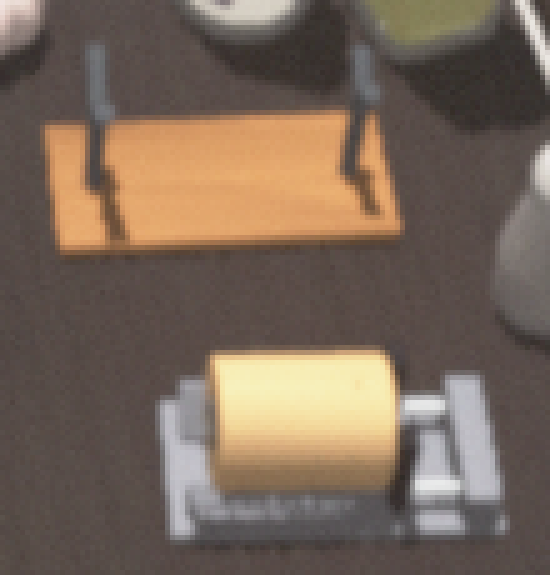

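The zoomed crops show the wider prongs at the lower left of the stand (crop 85–150, 220–295) and the narrower ones at the upper right. The end stop is at the upper right of the cradle, so both +x axes point up-right in the picture.

```bash
cat > m.py <<'E'
from h import *
def rect(n,mask,z,show=''):
    m=mask.astype(np.uint8); k,l,st,ce=cv2.connectedComponentsWithStats(m)
    i=1+np.argmax(st[1:,4]); c,_=cv2.findContours((l==i).astype(np.uint8),0,1); c=max(c,key=cv2.contourArea)[:,0].astype(float)
    p=onz(n,c[:,0],c[:,1],z)[:,:2].astype(np.float32)
    (x,y),(w,h),a=cv2.minAreaRect(p)
    if w<h: w,h,a=h,w,a-90
    print(n,show,'px',c.mean(0).round(1),'ctr',round(x,1),round(y,1),'size',round(w,1),round(h,1),'ang',round(a,1)); return x,y,a
def win(x0,x1,y0,y1):
    w=np.zeros((420,560),bool); w[y0:y1,x0:x1]=1; return w
if __name__=='__main__':
    W={'top':dict(stand=win(265,360,110,195),rol=win(330,420,165,240),sp=win(195,305,225,295)),
       'scene':dict(stand=win(295,385,175,225),rol=win(320,405,232,285),sp=win(200,255,195,280))}
    for n in W:
        z=np.load(n+'.npz'); im=z['im']; hsv=cv2.cvtColor(im,cv2.COLOR_RGB2HSV).astype(int); H,S,V=[hsv[...,i] for i in range(3)]
        w=W[n]
        rect(n,w['stand']&(S>110)&(V>110)&(H<25),8,'stand')
        rect(n,w['rol']&(S>80)&(V>130)&(H<30),34,'roller')
        rect(n,w['rol']&(((S<70)&(V>115))|((S>80)&(V>130))),5,'cradle')
        rect(n,w['sp']&(S<60)&(V>140),7,'shaft')
        rect(n,w['sp']&(((S<75)&(V>90))),7,'spindle')
        P=cloud(n)
        for k,lo in(('rol',40),('sp',7),('stand',40)):
            q=P[w[k]&(P[...,2]>lo)&(P[...,2]<85)]; 
            print(k,len(q),q.mean(0).round(1),q[:,2].max().round(1))
        d=P[w['sp']]; 
        print('bg z',np.median(d[:,2]).round(2), im[237,211],im[240,222],im[258,246],im[278,285])
E
python3 m.py
```

```text
top stand px [317.7 153. ] ctr 638.1 -195.4 size 141.4 68.3 ang -50.3
top roller px [368.7 205.2] ctr 535.4 -293.9 size 69.3 46.7 ang -52.6
top cradle px [374.8 201.7] ctr 544.6 -303.2 size 130.4 67.0 ang -52.6
top shaft px [249.8 258.5] ctr 440.5 -65.3 size 183.1 15.8 ang 60.1
top spindle px [249.5 259.5] ctr 439.4 -63.6 size 207.7 130.6 ang 88.9
rol 973 [ 536.  -292.3   53.8] 64.3
sp 605 [448.2 -53.3  12.4] 19.0
stand 275 [ 659.1 -174.5   62.2] 81.8
bg z 0.32 [173 182 193] [162 170 181] [244 250 254] [247 252 255]
scene stand px [338.2 205.6] ctr 637.5 -196.3 size 141.4 69.2 ang -49.9
scene roller px [354.8 253. ] ctr 538.8 -292.5 size 71.4 60.3 ang -53.8
scene cradle px [360.9 259.7] ctr 554.4 -297.0 size 127.9 84.2 ang -52.7
scene shaft px [228.8 238.3] ctr 442.5 -63.9 size 183.9 13.8 ang 59.9
scene spindle px [228.7 237.9] ctr 443.5 -62.3 size 192.1 19.0 ang 59.3
rol 892 [ 530.4 -297.    53.5] 62.7
sp 499 [444.6 -58.3  13. ] 18.0
stand 164 [ 638.9 -193.6   61.2] 74.5
bg z 1.31 [87 75 73] [83 75 70] [87 77 72] [89 79 72]
```

Emit:
send_rows([
  [0, -0.42, 0, 0, 0, 0.152],
  [-0.064, -0.415, 0, 0, 0, 0.152],
  [-0.126, -0.4, 0, 0, 0, 0.152],
  [-0.185, -0.377, 0, 0, 0, 0.152],
  [-0.24, -0.345, 0, 0, 0, 0.152],
], gripper=0.45, newtons=55)

```text
time: 0.72
position: [199.9, 451.6, 222.3]
tool_rot: [-180.0, 0.0, 112.3]
contact_force: [0.6, -0.4, 0.2]
width: 0.477
gripper_force: 0.0
```

Emit:
send_rows([
  [-0.289, -0.305, 0, 0, 0, 0.152],
  [-0.332, -0.257, 0, 0, 0, 0.152],
  [-0.367, -0.204, 0, 0, 0, 0.152],
  [-0.394, -0.146, 0, 0, 0, 0.152],
  [-0.411, -0.085, 0, 0, 0, 0.152],
])

```text
time: 1.35
position: [157.4, 355.7, 222.4]
tool_rot: [-180.0, 0.0, 68.7]
contact_force: [0.1, 0.0, 0.1]
width: 0.449
gripper_force: 0.0
```

```bash
cat >> h.py <<'E'
from scipy.linalg import logm,expm
def pose(p,rpy):
    T=np.eye(4); T[:3,:3]=R.from_euler('xyz',rpy,degrees=True).as_matrix(); T[:3,3]=p; return T
def now():
    o=manip.get_obs(); return pose(o['position'],o['tool_rot'])
def plan(T1,n,T0=None):
    "constant row that takes T0 to T1 in n rows"
    T0=now() if T0 is None else T0
    E=expm(np.real(logm(np.linalg.inv(T0)@T1))/n)
    print(n,'rows of',np.r_[E[:3,3]/50,R.from_matrix(E[:3,:3]).as_rotvec()].round(4).tolist())
    return T1
def dirn(a): a=np.radians(a); return np.array([np.cos(a),np.sin(a),0])
E
python3 -c "
from h import *
o=manip.get_obs(); print(o['time'],o['position'],o['tool_rot'],o['joint_pos'],o['width'])"
```

```text
1.35 [157.36394332 355.71311291 222.39240714] [-1.79990533e+02  4.09693006e-02  6.87451532e+01] [5.59327543e+01 2.64470446e+00 1.10437769e+02 1.58209895e-04
 6.69595753e+01 7.71875425e+01] 0.44932851376465127
```

Emit:
send_rows([
  [-0.06, 0.95, 0, 0, 0, 0.122],
  [-0.06, 0.95, 0, 0, 0, 0.122],
  [-0.06, 0.95, 0, 0, 0, 0.122],
  [-0.06, 0.95, 0, 0, 0, 0.122],
  [-0.06, 0.95, 0, 0, 0, 0.122],
])

```text
time: 1.98
position: [342.3, 209.3, 222.6]
tool_rot: [-180.0, -0.0, 33.9]
contact_force: [1.7, 0.2, -0.1]
width: 0.452
gripper_force: 0.0
```

Emit:
send_rows([
  [-0.06, 0.95, 0, 0, 0, 0.122],
  [-0.06, 0.95, 0, 0, 0, 0.122],
  [-0.06, 0.95, 0, 0, 0, 0.122],
  [-0.06, 0.95, 0, 0, 0, 0.122],
])

```text
time: 2.48
position: [406.0, 31.6, 222.6]
tool_rot: [180.0, -0.0, 5.9]
contact_force: [-0.5, -0.5, -0.2]
width: 0.449
gripper_force: 0.0
```

```bash
python3 -c "
from h import *
o=manip.get_obs(); print(o['time'],o['position'],o['tool_rot'],o['joint_pos'])
plan(pose([471,-13.5,80],[180,0,60]),5)"
```

```text
2.475 [406.04174189  31.64684425 222.55145566] [ 1.79997135e+02 -4.17729703e-03  5.88634939e+00] [-5.28127505e+00  4.27459838e+00  1.08613080e+02 -2.17266442e-03
  6.71076682e+01  7.88332208e+01]
5 rows of [0.1523, 0.2905, 0.5702, 0.0, -0.0, -0.1889]
```

Emit:
send_rows([
  [0.152, 0.29, 0.57, 0, 0, -0.186],
  [0.152, 0.29, 0.57, 0, 0, -0.186],
  [0.152, 0.29, 0.57, 0, 0, -0.186],
  [0.152, 0.29, 0.57, 0, 0, -0.186],
  [0.152, 0.29, 0.57, 0, 0, -0.186],
])

```text
time: 3.1
position: [470.7, -12.4, 79.1]
tool_rot: [-180.0, 0.0, 59.7]
contact_force: [0.9, -0.1, 0.4]
width: 0.452
gripper_force: 0.0
```

```bash
python3 - <<'E'
from h import *
o=manip.get_obs(); print(o['time'],o['position'],o['tool_rot'])
plan(pose([471,-13.5,2],[180,0,60]),4)
im,d=cam('top');cam('scene')
cv2.imwrite('pics/top1.png',cv2.resize(im[170:310,150:320],None,fx=4,fy=4)[:,:,::-1])
E
```

```text
3.1 [470.65444244 -12.4076984   79.06529144] [-1.79981256e+02  1.51600006e-02  5.97277324e+01]
4 rows of [-0.0038, 0.0043, 0.3853, -0.0001, 0.0001, -0.0012]
```

View pics/top1.png

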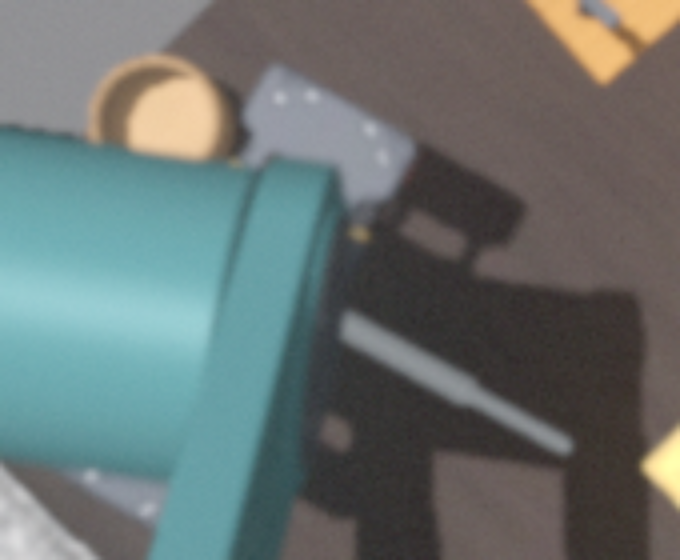

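The top crop shows the arm hiding the handle, the shaft and pin emerging at crop (340,325)–(570,450), and the pot beside the gripper body. Next I lower the tool and grip.

Emit:
send_rows([
  [0, 0, 0.38, 0, 0, 0],
  [0, 0, 0.38, 0, 0, 0],
  [0, 0, 0.38, 0, 0, 0],
  [0, 0, 0.36, 0, 0, 0],
  [0, 0, 0, 0, 0, 0],
])

```text
time: 3.82
position: [469.2, -11.7, 5.2]
tool_rot: [-179.9, 0.1, 59.2]
contact_force: [-0.2, 0.7, 0.5]
width: 0.445
gripper_force: 0.0
```

Emit:
send_rows([
  [0, 0, 0, 0, 0, 0],
  [0, 0, 0, 0, 0, 0],
  [0, 0, 0, 0, 0, 0],
  [0, 0, 0, 0, 0, 0],
  [0, 0, 0, 0, 0, 0],
], gripper=0, newtons=60)

```text
time: 4.45
position: [471.0, -12.1, 5.8]
tool_rot: [179.9, -0.0, 59.4]
contact_force: [-0.2, 0.0, 7.4]
width: 0.178
gripper_force: 59.9
```

Emit:
send_rows([
  [0, 0, 0, 0, 0, 0],
  [0, 0, 0.02, 0, 0, 0],
  [0, 0, 0.03, 0, 0, 0],
  [0, 0, 0.02, 0, 0, 0],
  [0, 0, 0, 0, 0, 0],
], gripper=0.3)

```text
time: 5.08
position: [470.3, -12.0, 1.5]
tool_rot: [-180.0, 0.0, 59.4]
contact_force: [0.2, 0.9, 0.1]
width: 0.302
gripper_force: 0.0
```

Emit:
send_rows([
  [0, 0, 0, 0, 0, 0],
  [0, 0, 0, 0, 0, 0],
  [0, 0, 0, 0, 0, 0],
  [0, 0, 0, 0, 0, 0],
], gripper=0, newtons=60)

```text
time: 5.58
position: [470.4, -12.0, 1.7]
tool_rot: [-180.0, 0.0, 59.4]
contact_force: [0.4, 0.2, -0.9]
width: 0.178
gripper_force: 60.0
```

Emit:
send_rows([
  [0, 0, -0.1, 0, 0, 0],
  [0, 0, -0.5, 0, 0, 0],
  [0, 0, -0.7, 0, 0, 0],
  [0, 0, -0.5, 0, 0, 0],
])

```text
time: 6.08
position: [470.7, -12.1, 93.2]
tool_rot: [179.9, -0.0, 59.4]
contact_force: [0.6, 0.4, -0.5]
width: 0.173
gripper_force: 60.0
```

```bash
python3 - <<'E'
from h import *
a=dirn(-52.7); n=dirn(37.3)
T=pose(349*a+248*n+[0,0,88],[180,0,127.3]); print(T[:3,3]); plan(T,8)
E
```

```text
[ 408.76737494 -127.33512155   88.        ]
8 rows of [-0.308, -0.1593, 0.0129, 0.0001, 0.0, -0.1481]
```

Emit:
send_rows([
  [-0.308, -0.159, 0.013, 0, 0, -0.148],
  [-0.308, -0.159, 0.013, 0, 0, -0.148],
  [-0.308, -0.159, 0.013, 0, 0, -0.148],
  [-0.308, -0.159, 0.013, 0, 0, -0.148],
])

```text
time: 6.58
position: [421.2, -60.4, 89.3]
tool_rot: [-180.0, 0.0, 93.6]
contact_force: [0.2, -0.7, -0.5]
width: 0.176
gripper_force: 60.0
```

Emit:
send_rows([
  [-0.308, -0.159, 0.013, 0, 0, -0.148],
  [-0.308, -0.159, 0.013, 0, 0, -0.148],
  [-0.308, -0.159, 0.013, 0, 0, -0.148],
  [-0.308, -0.159, 0.013, 0, 0, -0.148],
  [0, 0, 0, 0, 0, 0],
])

```text
time: 7.2
position: [408.8, -128.1, 86.7]
tool_rot: [180.0, 0.0, 127.1]
contact_force: [0.4, -0.3, -1.6]
width: 0.178
gripper_force: 60.0
```

```bash
python3 - <<'E'
from h import *
o=manip.get_obs(); print(o['time'],o['position'],o['tool_rot'],o['contact_force'])
im,d=cam('top');s,_=cam('scene')
A=cv2.resize(im[150:300,240:430],(570,450)); B=cv2.resize(s[195:295,250:410],(560,350))
cv2.imwrite('pics/top2.png',A[:,:,::-1]); cv2.imwrite('pics/scene2.png',B[:,:,::-1])
E
```

```text
7.2 [ 408.8498608  -128.09869037   86.74775847] [1.79988942e+02 3.99428772e-02 1.27067380e+02] [ 0.44731256 -0.32071358 -1.64137524]
```

View pics/top2.png

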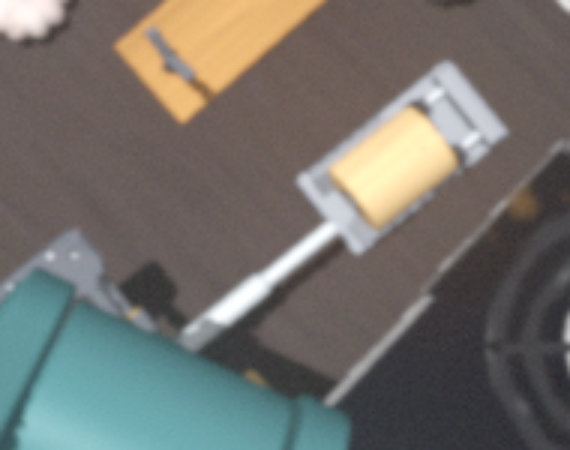

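The top crop shows the spindle held in line with the roller axis, its pin end at crop (335,230) and the entry face at about (355,200). I'll lower it to bore height and measure the two midlines.

Emit:
send_rows([
  [0, 0, 0.4, 0, 0, 0],
  [0, 0, 0.4, 0, 0, 0],
  [0, 0, 0.3, 0, 0, 0],
  [0, 0, 0.06, 0, 0, 0],
  [0, 0, 0, 0, 0, 0],
])

```text
time: 7.92
position: [408.5, -126.8, 28.6]
tool_rot: [-180.0, -0.0, 127.2]
contact_force: [-0.1, 0.7, -1.1]
width: 0.176
gripper_force: 60.0
```

```bash
cat > line.py <<'E'
from h import *
from m import win
a=dirn(-52.7); nn=dirn(37.3)
def mids(n,mask,z,lo,hi,step=4):
    "midline of mask, in (along a, lateral) at height z"
    k,l,st,_=cv2.connectedComponentsWithStats(mask.astype(np.uint8)); m=l==1+np.argmax(st[1:,4])
    v,u=np.nonzero(m); p=onz(n,u,v,z); A=p@a; N=p@nn; out=[]
    print('  range a',np.percentile(A,[0,1,99,100]).round(1),'n',len(A))
    for b in np.arange(lo,hi,step):
        q=N[(A>=b)&(A<b+step)]
        if len(q)>3: out.append([b+step/2,(q.min()+q.max())/2,q.max()-q.min(),q.mean()])
    out=np.array(out)
    f=np.polyfit(out[:,0],out[:,3],1); print('  lateral at 525: %.1f at 400-450: %.1f slope deg %.2f width %.1f'%(np.polyval(f,525),np.polyval(f,425),np.degrees(f[0]),np.median(out[:,2])))
if __name__=='__main__':
    o=manip.get_obs(); print(o['time'],o['position'],o['tool_rot'],o['contact_force']); t=o['position']; print('TCP a,n',t@a,t@nn)
    for n,ws,wr in(('top',win(295,375,180,265),win(345,400,175,232)),('scene',win(255,345,225,300),win(325,385,230,275))):
        im,d=cam(n); hsv=cv2.cvtColor(im,cv2.COLOR_RGB2HSV).astype(int); H,S,V=[hsv[...,i] for i in range(3)]
        print(n,'roller'); mids(n,wr&(S>80)&(V>130)&(H<30),34,535,580)
        print(n,'spindle'); mids(n,ws&(S<55)&(V>150),34,395,495)
        cv2.imwrite(f'pics/{n}m.png',cv2.resize(im[180:300,250:410],(640,480))[:,:,::-1])
E
python3 line.py
```

```text
7.925 [ 408.48962581 -126.82361504   28.6062181 ] [-1.79985257e+02 -2.35870488e-02  1.27215761e+02] [-0.05800084  0.72025598 -1.11082953]
TCP a,n 348.4247973841465 248.08902494461415
top roller
  range a [523.6 524.7 591.7 592.5] n 288
  lateral at 525: 232.4 at 400-450: 235.3 slope deg -1.67 width 11.9
top spindle
  range a [504.3 504.6 587.2 591. ] n 488Traceback (most recent call last):
  File "line.py", line 19, in <module>
    print(n,'spindle'); mids(n,ws&(S<55)&(V>150),34,395,495)
                        ~~~~^^^^^^^^^^^^^^^^^^^^^^^^^^^^^^^^
  File "line.py", line 13, in mids
    f=np.polyfit(out[:,0],out[:,3],1); print('  lateral at 525: %.1f at 400-450: %.1f slope deg %.2f width %.1f'%(np.polyval(f,525),np.polyval(f,425),np.degrees(f[0]),np.median(out[:,2])))
                 ~~~^^^^^
IndexError: too many indices for array: array is 1-dimensional, but 2 were indexed
```

```bash
python3 - <<'E'
from h import *
im=np.load('top.npz')['im']; s,_=cam('scene')
A=np.hstack([cv2.resize(im[165:275,285:405],(396,363)),cv2.resize(s[205:305,255:395],(400,286*363//286))])
cv2.imwrite('pics/both3.png',A[:,:,::-1])
E
```

```text
(no output)
```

View pics/both3.png

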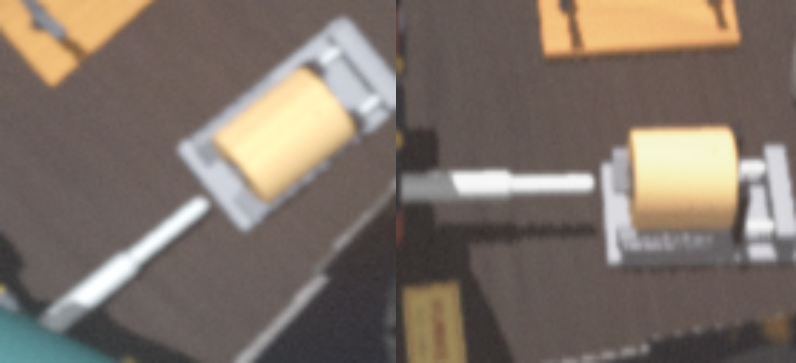

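The left half (top view) shows the pin tip at about (207,203) just short of the cradle. The right half (scene view) shows the spindle roughly level with the bore. My mask thresholds were off, so I'll fix them.

```bash
sed -i 's/win(295,375,180,265)/win(298,350,225,265)/; s/win(255,345,225,300)/win(258,324,240,290)/; s/(S>80)&(V>130)&(H<30)/(S>60)\&(V>110)\&(H<40)/; s/(S<55)&(V>150)/(S<70)\&(V>120)/; s/,535,580)/,530,585)/;s/,395,495)/,395,505)/' line.py; python3 line.py
```

```text
8.025 [ 408.97079755 -127.2493863    28.98710656] [1.79982921e+02 4.53321250e-02 1.27228043e+02] [ 0.41331557  0.15567639 -1.00583508]
TCP a,n 349.0550716226008 248.2137718558139
top roller
  range a [522.4 524.4 592.1 593.7] n 956
  lateral at 525: 248.9 at 400-450: 250.5 slope deg -0.94 width 47.5
top spindle
  range a [386.1 387.8 498.9 502.9] n 470
  lateral at 525: 247.4 at 400-450: 248.5 slope deg -0.58 width 12.1
scene roller
  range a [522.6 523.4 594.5 595.8] n 702
  lateral at 525: 243.5 at 400-450: 244.4 slope deg -0.52 width 62.7
scene spindle
  range a [378.9 379.  497.2 498.9] n 496
  lateral at 525: 248.7 at 400-450: 249.6 slope deg -0.50 width 14.5
```

```bash
python3 - <<'E'
from h import *
from m import win
a=dirn(-52.7); nn=dirn(37.3)
for n,w in(('top',win(345,400,175,232)),('scene',win(325,385,230,275))):
    im=np.load(n+'.npz')['im']; hsv=cv2.cvtColor(im,cv2.COLOR_RGB2HSV).astype(int); H,S,V=[hsv[...,i] for i in range(3)]
    v,u=np.nonzero(w&(S>60)&(V>110)&(H<40)); p=onz(n,u,v,34); A=p@a;N=p@nn
    hi=[N[(A>b)&(A<b+4)].max() for b in range(534,584,4)]; lo=[N[(A>b)&(A<b+4)].min() for b in range(534,584,4)]
    x=np.arange(536,586,4); f=np.polyfit(x,hi,1); g=np.polyfit(x,lo,1)
    c,_=cal(n); cp=np.array(c['position']); d=np.hypot(cp@nn-248.9,cp[2]-34); e=np.arctan2(cp[2]-34,248.9-cp@nn); r=np.arcsin(25/d)
    ex=[cp@nn+(cp[2]-34)/np.tan(e-s*r) for s in(1,-1)]
    print(n,'hi at 558 %.1f slope %.2f'%(np.polyval(f,558),np.degrees(f[0])),'lo %.1f slope %.2f'%(np.polyval(g,558),np.degrees(g[0])),'expected',np.round(ex,1))
E
```

```text
top hi at 558 272.1 slope -0.29 lo 224.5 slope -1.88 expected [273.9 223.8]
scene hi at 558 283.9 slope -1.12 lo 220.8 slope 0.15 expected [279.7 219.2]
```

```bash
python3 - <<'E'
from h import *
a=dirn(-52.7); nn=dirn(37.3)
im=np.load('scene.npz')['im'].astype(float)[...,0]
def cross(col,r0,r1):
    x=im[r0:r1,col]; lo,hi=x[:3].mean(),x.max(); lv=(lo+hi)/2; i=np.argmax(x>lv); return r0+i-1+(lv-x[i-1])/(x[i]-x[i-1])
def cross_up(col,r0,r1):
    x=im[r0:r1,col][::-1]; lo,hi=x[:3].mean(),x.max(); lv=(lo+hi)/2; i=np.argmax(x>lv); return r1-1-(i-1+(lv-x[i-1])/(x[i]-x[i-1]))
U=np.arange(343,370,3); V=np.array([cross(u,230,252) for u in U]); p=onz('scene',U,V,34); print('roller top edge',(p@nn).round(1), V.round(1), im[232:246,355])
for lab,U in(('shaft',np.arange(276,290,3)),('pin',np.arange(298,318,3))):
    v0=np.array([cross(u,247,257) for u in U]); v1=np.array([cross_up(u,256,267) for u in U])
    p=onz('scene',U,(v0+v1)/2,34); print(lab,(p@a).round(0),(p@nn).round(1),(v1-v0).round(1))
E
```

```text
roller top edge [282.1 282.6 282.5 282.4 282.3 282.2 282.4 282.6 282.5] [239.9 239.6 239.6 239.6 239.6 239.6 239.5 239.4 239.4] [108. 110. 107. 107. 109. 107. 108. 130. 205. 246. 247. 247. 247. 247.]
shaft [412. 418. 423. 429. 434.] [250.7 250.3 250.4 250.2 250.3] [6.2 6.6 6.9 6.9 6.8]
pin [452. 458. 464. 469. 475. 480. 486.] [249.5 249.4 249.3 249.3 249.4 249.2 249.4] [4.7 4.7 4.7 4.7 4.9 4.9 4.8]
```

Emit:
send_rows([
  [0, 0, 0, 0, -0.016, -0.009],
  [0, 0, 0, 0, 0, 0],
  [0, 0, 0, 0, 0, 0],
])

```text
time: 8.5
position: [408.5, -127.2, 28.6]
tool_rot: [-180.0, 0.9, 127.8]
contact_force: [-0.1, 0.4, -1.0]
width: 0.175
gripper_force: 60.0
```

```bash
cat > z.py <<'E'
from h import *
a=dirn(-52.7); nn=dirn(37.3)
o=manip.get_obs(); t=o['position']; print(o['time'],t,o['tool_rot'],'TCP a,n',t@a,t@nn,'F a,n,z',(o['contact_force']@np.c_[a,nn,[0,0,1]]).round(2))
im,_=cam('scene'); im=im.astype(float)[...,0]
def cross(x):
    lo,hi=x[:3].mean(),x.max(); lv=(lo+hi)/2; i=np.argmax(x>lv); return i-1+(lv-x[i-1])/(x[i]-x[i-1])
for lab,U in(('shaft',np.arange(276,290,3)),('pin',np.arange(298,318,3))):
    v=np.array([(247+cross(im[247:257,u])+266-cross(im[256:267,u][::-1]))/2 for u in U])
    p=onz('scene',U,v,34); print(lab,(p@a).mean().round(1),(p@nn).mean().round(2))
E
python3 z.py; python3 line.py | sed -n 4,6p
```

```text
8.5 [ 408.52992557 -127.2292988    28.55807545] [-179.9915063     0.92134094  127.76094756] TCP a,n 348.7719292405266 247.87524267797585 F a,n,z [-0.31  0.17 -1.02]
shaft 423.1 250.98
pin 469.1 250.68
  range a [522.4 524.4 592.1 593.4] n 956
  lateral at 525: 248.9 at 400-450: 250.5 slope deg -0.93 width 47.5
top spindle
```

```bash
python3 line.py | grep -A2 spindle
```

```text
top spindle
  range a [383.8 386.6 498.9 502.9] n 481
  lateral at 525: 248.5 at 400-450: 248.8 slope deg -0.17 width 12.1
--
scene spindle
  range a [378.9 379.  497.5 499. ] n 486
  lateral at 525: 251.5 at 400-450: 250.1 slope deg 0.78 width 13.4
```

Emit:
send_rows([
  [-0.15, -0.001, -0.013, 0, -0.003, 0],
  [-0.15, -0.001, 0.002, 0, 0, 0],
  [-0.15, -0.001, 0.002, 0, 0, 0],
  [-0.15, -0.001, 0.002, 0, 0, 0],
  [0, 0, 0, 0, 0, 0],
])

```text
time: 9.38
position: [427.6, -151.9, 29.4]
tool_rot: [180.0, 1.1, 127.7]
contact_force: [0.4, 0.8, -1.7]
width: 0.176
gripper_force: 60.0
```

```bash
python3 z.py; python3 line.py | grep -A2 'spindle'
```

```text
9.375 [ 427.55811334 -151.87984305   29.42187767] [179.98983217   1.13762518 127.72692131] TCP a,n 379.91164454561914 248.07371756729094 F a,n,z [-0.4   0.79 -1.68]
shaft 423.0 249.68
pin 469.2 251.58
top spindle
  range a [420.2 421.8 500.4 502.9] n 348
  lateral at 525: 246.8 at 400-450: 249.5 slope deg -1.56 width 14.4
--
scene spindle
  range a [410.1 410.2 498.6 499.2] n 363
  lateral at 525: 252.7 at 400-450: 249.7 slope deg 1.69 width 13.4
```

Emit:
send_rows([
  [-0.12, -0.001, 0.002, 0, 0, 0],
  [-0.12, -0.001, 0.002, 0, 0, 0],
  [-0.12, -0.001, 0.003, 0, 0, 0],
  [-0.12, -0.001, 0.002, 0, 0, 0],
])

```text
time: 10.02
position: [441.7, -170.7, 29.4]
tool_rot: [-180.0, 1.1, 127.8]
contact_force: [0.7, 0.7, -0.1]
width: 0.177
gripper_force: 60.0
```

Emit:
send_rows([
  [-0.12, -0.001, 0.002, 0, 0, 0],
  [-0.12, -0.001, 0.002, 0, 0, 0],
  [-0.12, -0.001, 0.003, 0, 0, 0],
  [0, 0, 0, 0, 0, 0],
])

```text
time: 10.52
position: [452.7, -185.1, 29.4]
tool_rot: [180.0, 1.1, 127.7]
contact_force: [-0.1, 0.4, -1.7]
width: 0.176
gripper_force: 60.0
```

```bash
python3 z.py; python3 line.py|grep -A2 'roller'; python3 - <<'E'
from h import *
im=np.load('top.npz')['im']; s=np.load('scene.npz')['im']
A=np.hstack([cv2.resize(im[165:275,285:405],(396,363)),cv2.resize(s[205:305,255:395],(400,363))])
cv2.imwrite('pics/both4.png',A[:,:,::-1])
E
```

```text
10.525 [ 452.72782407 -185.07021514   29.35682487] [179.99997219   1.12193623 127.74269093] TCP a,n 421.566258106521 247.9825744843652 F a,n,z [-0.31  0.18 -1.7 ]
shaft 422.9 243.61
pin 469.0 247.56
top roller
  range a [522.4 524.4 592.1 593.4] n 918
  lateral at 525: 248.4 at 400-450: 248.7 slope deg -0.20 width 47.5
--
scene roller
  range a [522.2 523.2 594.5 595.8] n 702
  lateral at 525: 244.1 at 400-450: 246.4 slope deg -1.32 width 62.7
```

View pics/both4.png

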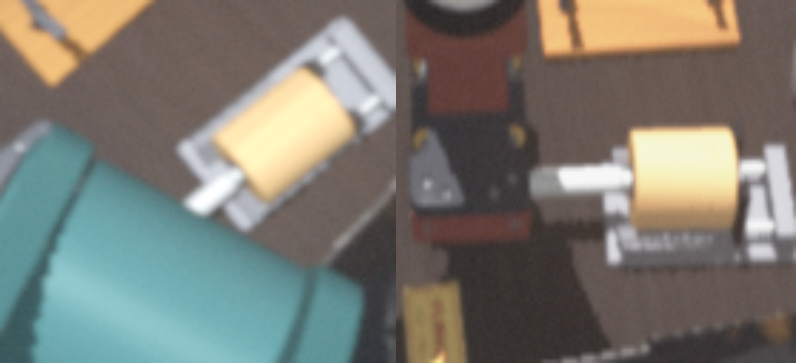

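The pin is in the bore (top-view half around (235,180), scene half around (625,178)). The roller hasn't moved and no force shows, so I continue.

Emit:
send_rows([
  [-0.1, -0.001, 0.002, 0, 0, 0],
  [-0.1, -0.001, 0.002, 0, 0, 0],
  [-0.1, -0.001, 0.002, 0, 0, 0],
  [-0.1, -0.001, 0.002, 0, 0, 0],
  [0, 0, 0, 0, 0, 0],
])

```text
time: 11.3
position: [464.9, -201.1, 29.4]
tool_rot: [180.0, 1.1, 127.7]
contact_force: [0.6, -0.8, -1.3]
width: 0.176
gripper_force: 60.0
```

Emit:
send_rows([
  [-0.08, -0.001, 0.002, 0, 0, 0],
  [-0.08, 0, 0.001, 0, 0, 0],
  [-0.08, -0.001, 0.002, 0, 0, 0],
  [0, 0, 0, 0, 0, 0],
])

```text
time: 11.8
position: [472.0, -210.5, 29.4]
tool_rot: [-180.0, 1.1, 127.7]
contact_force: [0.7, -0.3, -1.5]
width: 0.178
gripper_force: 60.0
```

```bash
python3 z.py|head -1; python3 line.py|grep -A2 'roller'
```

```text
11.8 [ 472.01636962 -210.49759077   29.36813654] [-179.9994249     1.12578828  127.74872124] TCP a,n 453.4816959673581 247.9174062652627 F a,n,z [ 0.67  0.37 -1.53]
top roller
  range a [534.7 537.8 592.4 593.4] n 662
  lateral at 525: 264.8 at 400-450: 300.6 slope deg -20.52 width 47.5Traceback (most recent call last):
  File "line.py", line 19, in <module>
    print(n,'spindle'); mids(n,ws&(S<70)&(V>120),34,395,505)
                        ~~~~^^^^^^^^^^^^^^^^^^^^^^^^^^^^^^^^
  File "line.py", line 6, in mids
    k,l,st,_=cv2.connectedComponentsWithStats(mask.astype(np.uint8)); m=l==1+np.argmax(st[1:,4])
                                                                             ~~~~~~~~~^^^^^^^^^^
    return _wrapfunc(a, 'argmax', axis=axis, out=out, **kwds)
    return bound(*args, **kwds)
ValueError: attempt to get argmax of an empty sequence
```

Emit:
send_rows([
  [-0.05, 0, 0.001, 0, 0, 0],
  [-0.05, -0.001, 0.001, 0, 0, 0],
  [-0.05, 0, 0.001, 0, 0, 0],
  [-0.05, -0.001, 0.001, 0, 0, 0],
  [0, 0, 0, 0, 0, 0],
])

```text
time: 12.52
position: [477.9, -218.3, 29.3]
tool_rot: [-180.0, 1.1, 127.8]
contact_force: [1.1, 0.3, -1.7]
width: 0.175
gripper_force: 60.0
```

Emit:
send_rows([
  [-0.04, 0, 0.001, 0, 0, 0],
  [-0.04, -0.001, 0, 0, 0, 0],
  [-0.04, 0, 0.001, 0, 0, 0],
  [0, 0, 0, 0, 0, 0],
])

```text
time: 13.02
position: [479.9, -221.4, 28.8]
tool_rot: [-180.0, 0.9, 127.8]
contact_force: [-0.7, 6.2, -3.0]
width: 0.178
gripper_force: 60.0
```

```bash
python3 - <<'E'
from h import *
from m import win
a=dirn(-52.7); nn=dirn(37.3)
o=manip.get_obs(); t=o['position']; print(o['time'],t,o['tool_rot'],'a,n',t@a,t@nn,'F a,n,z',(o['contact_force']@np.c_[a,nn,[0,0,1]]).round(2),o['torque'])
im0,_=manip.read_camera('scene'); 
def edge(im):
    x=im[245:262,340:400].astype(float); s=(x[...,0]-x[...,2]).mean(0); return s.round(0)
print(edge(np.load('scene.npz')['im'])); print(edge(im0))
np.savez('scene5.npz',im=im0)
E
```

```text
13.025 [ 479.9283735  -221.36708831   28.77174902] [-179.9538391     0.88485546  127.76125631] a,n 466.92267558379547 247.6244061166285 F a,n,z [-5.35  3.26 -3.01] [1.03309645 0.36680832 0.30942082]
[66. 63. 62. 61. 61. 61. 61. 61. 61. 61. 61. 61. 61. 61. 61. 61. 60. 61.
 60. 61. 62. 61. 61. 62. 61. 61. 64. 62. 62. 61. 61. 62. 63. 69. 61. 22.
  9.  8.  5.  3.  3.  2.  2. -0. -1. -2. -4. -4. -5. -4. -4. -2.  3. 10.
 15. 18. 18. 18. 18. 17.]
[63. 68. 72. 65. 62. 62. 62. 62. 62. 61. 62. 61. 62. 62. 62. 61. 61. 61.
 61. 62. 61. 62. 61. 63. 62. 62. 64. 62. 61. 62. 61. 62. 62. 62. 66. 70.
 37. 12.  6.  4.  2.  2.  2.  0. -1. -1. -2. -4. -4. -4. -4. -2.  4. 10.
 15. 18. 19. 18. 18. 18.]
```

Emit:
send_rows([
  [-0.02, 0.01, 0, 0, 0, 0],
  [0, 0, 0, 0, 0, 0],
  [0, 0, 0, 0, 0, 0],
])

```text
time: 13.45
position: [480.4, -221.5, 28.7]
tool_rot: [-179.9, 0.8, 127.8]
contact_force: [-1.9, 6.3, -2.4]
width: 0.174
gripper_force: 60.0
```

```bash
cat > e.py <<'E'
from h import *
a=dirn(-52.7); nn=dirn(37.3)
o=manip.get_obs(); t=o['position']; print(o['time'],t,o['tool_rot'],'a,n',t@a,t@nn,'F a,n,z',(o['contact_force']@np.c_[a,nn,[0,0,1]]).round(2))
im,_=manip.read_camera('scene'); x=im[245:262,370:382].astype(float); print((x[...,0]-x[...,2]).mean(0).round(0))
E
python3 e.py
```

```text
13.45 [ 480.37679949 -221.49100775   28.65781353] [-179.93143065    0.82830072  127.76147827] a,n 467.29299116390877 247.9060233526766 F a,n,z [-6.19  2.28 -2.38]
[62. 62. 62. 63. 66. 70. 39. 12.  7.  4.  2.  2.]
```

Emit:
send_rows([
  [-0.02, 0.005, 0, 0, 0, 0],
  [-0.02, 0.005, 0, 0, 0, 0],
  [0, 0, 0, 0, 0, 0],
  [0, 0, 0, 0, 0, 0],
])

```text
time: 14.0
position: [480.9, -221.9, 28.4]
tool_rot: [-179.9, 0.7, 127.8]
contact_force: [-3.6, 8.1, -1.0]
width: 0.177
gripper_force: 60.0
```

```bash
python3 e.py
```

```text
14.0 [ 480.92589719 -221.89298525   28.43935445] [-179.89499127    0.69643238  127.75771   ] a,n 467.9455004390986 248.09922231050052 F a,n,z [-8.63  2.03 -0.96]
[62. 62. 63. 63. 64. 69. 50. 15.  8.  4.  2.  2.]
```

Emit:
send_rows([
  [-0.02, 0.003, 0, 0, 0, 0],
  [0, 0, 0, 0, 0, 0],
  [0, 0, 0, 0, 0, 0],
  [0, 0, 0, 0, 0, 0],
  [0, 0, 0, 0, 0, 0],
])

```text
time: 14.68
position: [481.2, -222.2, 28.4]
tool_rot: [-179.9, 0.6, 127.8]
contact_force: [-4.0, 9.0, -0.4]
width: 0.176
gripper_force: 60.0
```

```bash
python3 e.py
```

```text
14.675 [ 481.16931313 -222.18644927   28.35444585] [-179.87954957    0.63661768  127.75493203] a,n 468.3264505205227 248.1150174471863 F a,n,z [-9.53  2.26 -0.39]
[61. 63. 62. 62. 64. 70. 54. 17.  8.  5.  3.  2.]
```

Emit:
send_rows([
  [-0.012, 0, 0, 0, 0, 0],
  [0, 0, 0, 0, 0, 0],
  [0, 0, 0, 0, 0, 0],
  [0, 0, 0, 0, 0, 0],
  [0, 0, 0, 0, 0, 0],
])

```text
time: 15.35
position: [481.2, -222.4, 28.3]
tool_rot: [-179.9, 0.6, 127.8]
contact_force: [-4.4, 9.4, 0.4]
width: 0.175
gripper_force: 60.0
```

Emit:
send_rows([
  [0.04, -0.005, 0, 0, 0, 0],
  [0.04, -0.005, 0, 0, 0, 0],
  [0.03, 0, 0, 0, 0, 0],
  [0, 0, 0, 0, 0, 0],
])

```text
time: 15.85
position: [480.7, -221.3, 29.1]
tool_rot: [-180.0, 1.0, 127.8]
contact_force: [-2.0, 3.3, -3.3]
width: 0.174
gripper_force: 60.0
```

```bash
python3 e.py
```

```text
15.85 [ 480.70306628 -221.30668609   29.08075953] [-179.96496422    1.02156736  127.75793268] a,n 467.3440820581866 248.27725671865127 F a,n,z [-3.87  0.42 -3.34]
[62. 62. 62. 62. 67. 70. 34. 11.  6.  4.  2.  3.]
```

Emit:
send_rows([
  [0.03, 0, 0, 0, 0, 0],
  [0.01, 0, -0.03, 0, 0, 0],
  [-0.001, 0, -0.07, 0, -0.005, 0],
  [-0.003, 0, -0.15, 0, -0.005, 0],
  [-0.003, 0, -0.15, 0, -0.005, 0],
])

```text
time: 16.52
position: [480.5, -220.4, 50.2]
tool_rot: [180.0, 2.0, 127.8]
contact_force: [0.2, 0.2, -2.1]
width: 0.175
gripper_force: 60.0
```

```bash
python3 e.py; python3 - <<'E'
from h import *
im,_=cam('top'); s,_=cam('scene')
A=np.hstack([cv2.resize(im[165:275,285:405],(396,363)),cv2.resize(s[195:295,255:395],(400,363))])
cv2.imwrite('pics/both5.png',A[:,:,::-1])
E
```

```text
16.525 [ 480.47081204 -220.4306486    50.15465814] [179.98675163   2.04651368 127.75508926] a,n 466.5064740894412 248.6233731899615 F a,n,z [-0.08  0.25 -2.13]
[71. 71. 72. 72. 71. 69. 62. 37.  8. -1. -1. -1.]
```

View pics/both5.png

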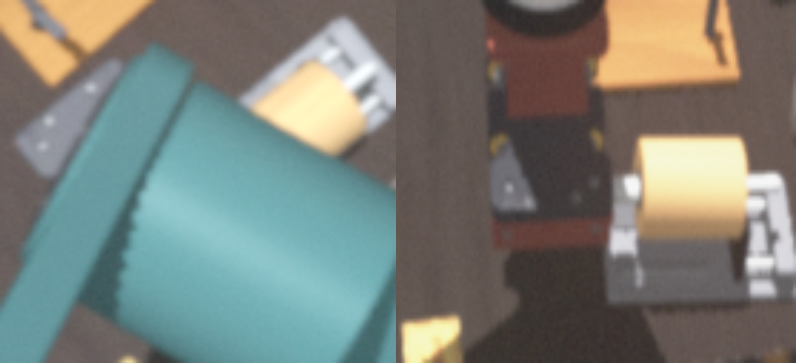

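The right half shows the roller raised off the cradle bed on the spindle, at crop (690,185), and roughly level. I continue lifting.

Emit:
send_rows([
  [-0.008, 0, -0.24, 0, 0, 0],
  [-0.008, 0, -0.24, 0, 0, 0],
  [-0.008, 0, -0.24, 0, 0, 0],
  [-0.008, 0, -0.24, 0, 0, 0],
  [0, 0, 0, 0, 0, 0],
])

```text
time: 17.3
position: [480.8, -220.5, 98.6]
tool_rot: [180.0, 2.1, 127.8]
contact_force: [0.4, -0.2, -3.1]
width: 0.177
gripper_force: 60.0
```

Emit:
send_rows([
  [-0.008, 0, -0.2, 0, 0, 0],
  [0, 0, 0, 0, 0, 0],
])

```text
time: 17.55
position: [480.4, -220.3, 107.9]
tool_rot: [180.0, 2.0, 127.8]
contact_force: [1.3, -0.8, -3.0]
width: 0.179
gripper_force: 60.0
```

```bash
python3 e.py; python3 - <<'E'
from h import *
s,_=cam('scene'); im,_=cam('top')
A=np.vstack([cv2.resize(s[170:270,275:405],(520,300*4//3)),])
A=np.hstack([cv2.resize(s[170:270,285:405],(420,350)),cv2.resize(im[130:240,300:420],(380,350))])
cv2.imwrite('pics/s6.png',A[:,:,::-1])
E
```

```text
17.55 [ 480.37856985 -220.25921658  107.92193735] [179.98742433   2.01096255 127.75797967] a,n 466.31420676938967 248.6538827872817 F a,n,z [ 1.42  0.58 -3.03]
[ 6. 10. 12. 11.  9.  7.  8.  7.  4.  2.  2.  1.]
```

View pics/s6.png

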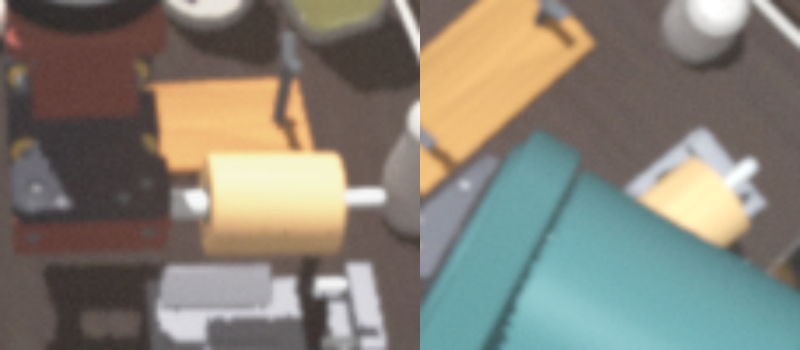

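Both views show the roller on the spindle high above the cradle. In the scene half the shaft is at (190,203) and the pin at (365,196). In the top half the pin is at (742,170). I'll measure the tilt now.

```bash
cat > tilt.py <<'E'
from h import *
a=dirn(-52.7); nn=dirn(37.3)
def mid(n,us,v0,v1,z):
    im=np.load(n+'.npz')['im'].astype(float).min(2); out=[]
    for u in us:
        x=im[v0:v1,u]; w=np.clip(x-(np.median(np.r_[x[:3],x[-3:]])+x.max())/2,0,None); out.append((w@np.arange(v0,v1))/w.sum())
    p=onz(n,np.array(us),np.array(out),z); print(n,'v',np.round(out,1),'a',(p@a).round(1),'n',(p@nn).round(2)); return p
if __name__=='__main__':
    mid('scene',range(339,344),219,235,113)
    mid('scene',range(386,394),218,234,113)
    mid('top',range(398,406),174,192,113)
    im=np.load('scene.npz')['im'].astype(float).min(2); print(im[219:235,341],im[218:234,389]); im=np.load('top.npz')['im'].astype(float).min(2); print(im[174:192,402])
E
python3 tilt.py
```

```text
scene v [226.4 226.7 226.7 226.7 227. ] a [521.4 523.1 524.8 526.5 528.2] n [253.73 253.05 252.95 252.85 252.25]
scene v [225.6 225.6 225.5 225.5 225.5 225.4 225.4 225.4] a [603.1 604.9 606.6 608.4 610.1 611.9 613.6 615.3] n [253.8  253.93 254.04 254.09 254.09 254.14 254.11 254.09]
top v [186.  185.6 185.  184.3 183.6 182.5 182.  182.4] a [601.3 603.  605.1 607.1 609.2 611.8 613.7 614.6] n [249.51 249.   248.75 248.59 248.45 248.83 248.44 246.87]
[ 75.  81.  83.  92. 130. 217. 246. 247. 247. 245. 228. 186. 146. 112.
  90.  83.] [ 86.  88.  86.  89.  92. 160. 241. 247. 245. 229. 170. 116.  89.  85.
  85.  84.]
[ 89.  92.  90.  94.  96. 134. 189. 229. 249. 252. 244. 226. 205. 194.
 198. 189. 164. 132.]
```

```bash
python3 - <<'E'
from h import *
plan(pose([582.6,-129.9,108],[180,1.15,130.4]),7)
E
```

```text
7 rows of [0.0157, 0.3901, -0.0031, -0.0002, 0.0019, -0.0066]
```

Emit:
send_rows([
  [0.016, 0.2, -0.003, 0, 0.002, -0.007],
  [0.016, 0.39, -0.003, 0, 0.002, -0.007],
  [0.016, 0.48, -0.003, 0, 0.002, -0.007],
  [0.016, 0.48, -0.003, 0, 0.002, -0.007],
  [0.016, 0.48, -0.003, 0, 0.002, -0.007],
])

```text
time: 18.32
position: [558.3, -151.8, 107.7]
tool_rot: [-180.0, 1.4, 129.8]
contact_force: [0.2, -0.8, -2.7]
width: 0.176
gripper_force: 60.0
```

Emit:
send_rows([
  [0.016, 0.4, -0.003, 0, 0.002, -0.006],
  [0.016, 0.2, -0.003, 0, 0.002, -0.006],
  [0, 0.1, 0, 0, 0, 0],
  [0, 0, 0, 0, 0, 0],
])

```text
time: 18.82
position: [582.3, -129.7, 108.0]
tool_rot: [-179.9, 1.1, 130.5]
contact_force: [-0.2, 0.0, -2.7]
width: 0.178
gripper_force: 60.0
```

```bash
python3 - <<'E'
from h import *
o=manip.get_obs(); print(o['time'],o['position'],o['tool_rot'],o['contact_force'])
s,_=cam('scene'); im,_=cam('top')
A=np.hstack([cv2.resize(s[145:240,275:405],(455,333)),cv2.resize(im[100:200,260:360],(333,333))])
cv2.imwrite('pics/s7.png',A[:,:,::-1])
E
```

```text
18.825 [ 582.2682005  -129.71233614  107.9716596 ] [-179.89482313    1.130094    130.45435449] [-2.10102909e-01  1.89108855e-03 -2.69664812e+00]
```

View pics/s7.png

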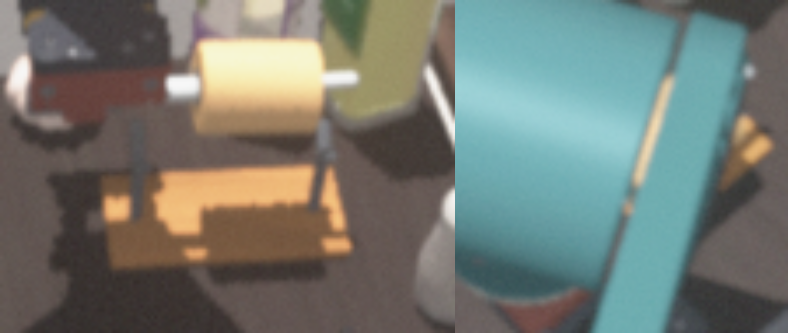

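This view shows the roller and spindle above the stand: the pin reaches crop (357,77), the prongs stand at (140,130) and (322,130), and the top view is blocked by the arm. That was my 11th picture, one over the limit of 10, so from here I use numbers only.

```bash
python3 - <<'E'
from h import *
from tilt import mid
ap=dirn(-50.1); n=dirn(39.9); C=np.array([637.8,-195.9,0])
for lab,u,v,z in(('pin tip',377,167,113.4),('wide V',315,192,56),('narrow V',369,189,59.3)):
    p=onz('scene',u,v,z)-C; print(lab,'stand x %.1f y %.1f'%(p@ap,p@n))
im=np.load('scene.npz')['im'].astype(float).min(2)
for lab,us,v0,v1 in(('shaft',range(325,330),160,178),('pin',range(368,375),160,175)):
    p=mid('scene',us,v0,v1,113.4)-C; print(lab,'stand x',(p@ap).round(1),'y',(p@n).round(2)); print(im[v0:v1,us[2]])
print(np.load('top.npz')['im'][118:126,343:350].min(2))
t=manip.get_obs()['position']-C; print('TCP stand',t@ap,t@n)
E
```

```text
pin tip stand x 65.2 y 3.4
wide V stand x -51.5 y -2.1
narrow V stand x 55.9 y -3.9
scene v [169.  168.9 168.9 168.8 168.7] a [507.5 509.4 511.3 513.2 515.1] n [391.49 391.55 391.65 391.71 392.  ]
shaft stand x [-34.7 -32.8 -30.9 -29.  -27. ] y [4.42 4.4  4.42 4.39 4.59]
[142. 118.  96.  85.  85.  95. 168. 241. 247. 247. 242. 219. 171. 134.
 106.  91.  85.  85.]
scene v [167.  167.  166.9 166.8 166.7 166.7 166.6] a [590.1 592.  594.  595.9 597.9 599.8 601.7] n [395.25 395.24 395.62 395.79 395.96 396.01 396.13]
pin stand x [48.  49.9 51.9 53.8 55.8 57.7 59.7] y [4.44 4.34 4.63 4.71 4.79 4.76 4.79]
[104. 103. 108. 101. 119. 189. 241. 245. 231. 179. 130. 107. 106. 105.
 118.]
[[107  95  85  77  89  98 101]
 [106  96  85  90 116 127 117]
 [101  92  83 108 149 160 145]
 [103  92  85 118 159 175 155]
 [102  92  92 111 149 165 145]
 [100  91  90  96 121 131 119]
 [ 95  88  85  88  95 102  96]
 [ 91  83  82  81  91  92  93]]
TCP stand -86.37146786749594 -0.6330466898027254
```

```bash
python3 - <<'E'
from h import *
ap=dirn(-50.1); n=dirn(39.9); C=np.array([637.8,-195.9,0])
for lab,u,v in(('wide A',85,218),('wide B',152,296),('narrow A',290,60),('narrow B',341,113)):
    p=onz('top',270+u/4.4,110+v/4.4,72)-C; print(lab,'stand x %.1f y %.1f'%(p@ap,p@n))
E
```

```text
wide A stand x -53.4 y 19.6
wide B stand x -53.8 y -22.5
narrow A stand x 52.9 y 13.7
narrow B stand x 54.2 y -16.5
```

Emit:
send_rows([
  [0.003, 0, 0.16, 0, 0, 0],
  [0.004, 0, 0.2, 0, 0, 0],
  [0.004, 0, 0.2, 0, 0, 0],
  [0.003, 0, 0.16, 0, 0, 0],
  [0, 0, 0, 0, 0, 0],
])

```text
time: 19.55
position: [581.8, -129.5, 71.1]
tool_rot: [-179.9, 1.1, 130.4]
contact_force: [0.2, 0.7, -2.4]
width: 0.177
gripper_force: 60.0
```

Emit:
send_rows([
  [0.002, 0, 0.08, 0, 0, 0],
  [0.002, 0, 0.08, 0, 0, 0],
  [0.001, 0, 0.04, 0, 0, 0],
  [0, 0, 0, 0, 0, 0],
])

```text
time: 20.05
position: [582.3, -129.7, 62.0]
tool_rot: [-179.9, 1.1, 130.5]
contact_force: [-1.3, 0.8, -2.6]
width: 0.179
gripper_force: 60.0
```

Emit:
send_rows([
  [0, 0, 0.02, 0, 0, 0],
  [0, 0, 0.02, 0, 0, 0],
  [0, 0, 0, 0, 0, 0],
])

```text
time: 20.42
position: [582.6, -129.8, 60.2]
tool_rot: [-179.9, 1.2, 130.5]
contact_force: [-0.2, 0.6, -1.3]
width: 0.171
gripper_force: 60.0
```

Emit:
send_rows([
  [0, 0, 0.02, 0, 0, 0],
  [0, 0, 0.02, 0, 0, 0],
  [0, 0, 0, 0, 0, 0],
])

```text
time: 20.8
position: [583.5, -129.6, 58.8]
tool_rot: [180.0, 1.2, 130.5]
contact_force: [1.3, 3.3, 4.8]
width: 0.176
gripper_force: 60.0
```

```bash
cat > s.py <<'E'
from h import *
o=manip.get_obs(); print(o['time'],o['position'].round(1),o['tool_rot'].round(2),o['contact_force'].round(2),o['torque'].round(3))
cam('scene'); cam('top')
from tilt import mid
ap=dirn(-50.1); n=dirn(39.9); C=np.array([637.8,-195.9,0])
im=np.load('scene.npz')['im']; hsv=cv2.cvtColor(im,cv2.COLOR_RGB2HSV)
m=((hsv[...,1]<60)&(hsv[...,2]>150)).astype(np.uint8); m[:,:300]=0; m[:160]=0; m[215:]=0; m[:,392:]=0
k,l,st,ce=cv2.connectedComponentsWithStats(m)
for i in range(1,k):
    if st[i,4]>8: p=onz('scene',*ce[i],65)-C; print(st[i],ce[i].round(1),'x %.1f y %.1f'%(p@ap,p@n))
m=((hsv[...,1]>60)&(hsv[...,2]>170)&(hsv[...,0]<40)).astype(np.uint8); m[:,:310]=0; m[:165]=0; m[225:]=0; m[:,390:]=0
k,l,st,ce=cv2.connectedComponentsWithStats(m); i=1+np.argmax(st[1:,4]); p=onz('scene',*ce[i],65)-C; print('yellow',st[i],ce[i].round(1),'x %.1f y %.1f'%(p@ap,p@n))
E
python3 s.py
```

```text
20.8 [ 583.5 -129.6   58.8] [180.     1.23 130.45] [1.33 3.31 4.75] [ 0.598 -0.297  0.075]
[319 160   9   1   9] [323. 160.] x -26.8 y 76.9
[331 160  43  27 548] [348.1 174.5] x 19.0 y 32.5
[321 183  10   7  63] [325.7 186. ] x -30.0 y 4.2
yellow [316 173  49  36 583] [339.5 191.9] x -4.9 y -12.8
```

Emit:
send_rows([
  [0, 0.02, -0.01, 0, 0, 0],
  [0, 0.01, 0, 0, 0, 0],
  [0, 0, 0, 0, 0, 0],
])

```text
time: 21.28
position: [583.6, -129.4, 58.7]
tool_rot: [-179.9, 1.2, 130.5]
contact_force: [-1.1, -0.9, 5.7]
width: 0.175
gripper_force: 60.0
```

```bash
python3 s.py | head -1; python3 - <<'E'
from h import *
im=np.load('scene.npz')['im'].astype(int)
print(im[178:194,366:384].min(2))
E
```

```text
21.275 [ 583.6 -129.4   58.7] [-179.88    1.19  130.46] [-1.11 -0.94  5.66] [-0.32   0.053 -0.03 ]
[[ 96  94  79  78  90 103 106 103 102 105 104 102 107 108 105 104 102 105]
 [119 121 112  92  86  98  99 104 106 105 106 104 104 104 102 100 101  95]
 [128 137 126 104  93  94  97 101 101 104 104 100 101 102  96  92  87  79]
 [149 162 159 154 157 158 153 123  97  95  94  91  91  86  82  71  69  63]
 [218 227 227 229 238 239 234 184 113  83  77  72  69  70  66  59  59  59]
 [243 244 245 245 246 246 244 219 129  71  61  58  58  57  56  56  56  54]
 [243 243 242 242 241 240 236 206 127  72  62  58  57  53  55  57  53  56]
 [216 214 209 205 203 197 188 158 107  73  63  54  55  57  57  56  56  57]
 [147 147 143 145 140 133 126 110  90  82  66  59  56  56  53  55  57  57]
 [110 119 128 130 125 103  93  90  87  85  77  64  57  59  55  54  52  60]
 [ 91 109 129 133 128 103  87  83  84  84  79  75  62  58  58  57  56  57]
 [ 88 101 120 125 119  99  85  86  81  85  86  83  71  66  60  53  52  56]
 [ 80  90 103 108 105  93  85  84  84  85  83  86  83  79  67  61  60  56]
 [ 82  78  88  91  86  85  84  85  85  80  88  85  85  82  78  67  58  58]
 [ 77  81  87  90  90  86  83  84  80  84  84  85  87  85  82  77  71  61]
 [ 79  84  99  99  92  86  87  81  86  82  84  85  84  87  85  81  78  71]]
```

```bash
python3 - <<'E'
from h import *
ap=dirn(-50.1); n=dirn(39.9); C=np.array([637.8,-195.9,0])
for u,v in((373.6,183.35),(368,183.4),(325.7,186.0)):
    p=onz('scene',u,v,65)-C; print('x %.1f y %.1f'%(p@ap,p@n))
E
```

```text
x 66.1 y 5.5
x 54.9 y 6.0
x -30.0 y 4.4
```

Emit:
send_rows([
  [0, 0, -0.02, 0, 0, 0],
  [0, 0, -0.02, 0, 0, 0],
  [0, 0, 0, 0, 0, 0],
])

```text
time: 21.75
position: [582.5, -128.4, 59.9]
tool_rot: [-179.9, 1.0, 130.4]
contact_force: [-0.8, -0.2, -1.8]
width: 0.178
gripper_force: 60.0
```

Emit:
send_rows([
  [0, 0, 0, 0, 0, 0],
  [0, 0, 0, 0, 0, 0],
  [0, 0, 0, 0, 0, 0],
  [0, 0, 0, 0, 0, 0],
], gripper=0.5)

```text
time: 22.25
position: [583.7, -128.8, 60.7]
tool_rot: [-179.9, 1.2, 130.5]
contact_force: [-1.2, -0.4, -0.5]
width: 0.497
gripper_force: 0.0
```

```bash
python3 s.py; python3 - <<'E'
from h import *
im=np.load('scene.npz')['im'].astype(int)
print(im[178:192,366:378].min(2))
E
```

```text
22.25 [ 583.7 -128.8   60.7] [-179.92    1.16  130.45] [-1.2  -0.37 -0.45] [-0.033 -0.006  0.019]
[318 160  10   1  10] [322.5 160. ] x -27.8 y 76.9
[331 160  43  28 553] [347.7 175. ] x 18.0 y 31.3
[321 183   9   7  60] [325.1 186. ] x -31.2 y 4.6
yellow [316 174  49  35 578] [339.8 192. ] x -4.3 y -13.1
[[ 95  96  86  81  90 104 102 105 104 106 103 107]
 [117 123 113  93  90  94 101 103 105 108 106 106]
 [128 133 125 104  88  91  94 100 105 103 102 100]
 [131 131 124 110  93  84  81  84  92  95  93  88]
 [160 163 158 154 157 153 116  83  77  81  76  74]
 [227 227 227 229 240 238 195 111  69  65  60  59]
 [245 244 244 245 246 246 231 145  78  62  62  55]
 [242 243 242 241 242 241 222 148  89  71  57  58]
 [215 213 210 209 204 200 171 118  87  81  69  61]
 [142 151 159 157 153 137 120  99  84  83  76  65]
 [105 114 134 136 135 109  88  86  86  84  81  75]
 [ 86 103 123 126 120 100  85  85  84  87  84  80]
 [ 84  86 104 110 103  91  84  86  83  81  84  85]
 [ 79  83  87  88  89  89  86  84  84  85  85  86]]
```

Emit:
send_rows([
  [-0.002, 0, -0.1, 0, 0, 0],
  [-0.004, 0, -0.2, 0, 0, 0],
  [-0.01, 0, -0.5, 0, 0, 0],
  [-0.01, 0, -0.6, 0, 0, 0],
  [-0.01, 0, -0.6, 0, 0, 0],
])

```text
time: 22.98
position: [583.6, -128.5, 162.3]
tool_rot: [-179.9, 1.2, 130.5]
contact_force: [-0.2, -0.2, -0.8]
width: 0.503
gripper_force: 0.0
```

Emit:
send_rows([
  [0.3, -0.5, -0.2, 0, 0, 0],
  [0.4, -0.8, 0, 0, 0, 0],
  [0.4, -0.8, 0, 0, 0, 0],
  [0.2, -0.4, 0, 0, 0, 0],
  [0, 0, 0, 0, 0, 0],
])

```text
time: 23.6
position: [444.9, -160.1, 170.2]
tool_rot: [-179.9, 1.2, 130.4]
contact_force: [-0.2, -0.1, -0.1]
width: 0.499
gripper_force: 0.0
```

```bash
python3 - <<'E'
from h import *
o=manip.get_obs(); print(o['time'],o['position'].round(1),o['contact_force'].round(2))
im,d=cam('top'); s,_=cam('scene'); ap=dirn(-50.1); n=dirn(39.9); C=np.array([637.8,-195.9,0])
P=cloud('top'); q=(P-C); x=q@ap; y=q@n; z=P[...,2]
print('arm in the way?',((z>120)&(abs(x)<100)&(abs(y)<40)).sum())
wh=(im.min(2)>150)
for lab,x0,x1 in(('handle',-115,-70),('shaft',-50,-30),('roller',-25,30),('pin',45,66)):
    pp=onz('top',*np.meshgrid(np.arange(560),np.arange(420)),65)-C; X=pp@ap; Y=pp@n
    m=(X>x0)&(X<x1)&(abs(Y)<18)
    mm=m&wh if lab in('shaft','pin') else m&(z>50)
    print(lab,mm.sum(),'x',X[mm].min().round(1),X[mm].max().round(1),'y',Y[mm].mean().round(2),'depth z',np.median(z[mm]).round(1))
hsv=cv2.cvtColor(im,cv2.COLOR_RGB2HSV); m=(z>75)&(abs(X)<60)&(abs(Y)<30); print('roller x',X[m].min().round(1),X[m].max().round(1),Y[m].mean().round(1),z[m].max().round(1))
for u,v in((248,148),(190,203),(327,290)): print(P[v,u].round(0),im[v,u])
E
```

```text
23.6 [ 444.9 -160.1  170.2] [-0.24 -0.12 -0.12]
arm in the way? 0
handle 235 x -114.9 -70.0 y 0.29 depth z 71.6
shaft 96 x -49.9 -30.0 y 1.24 depth z 69.3
roller 597 x -24.9 29.9 y -0.03 depth z 86.1
pin 62 x 45.5 64.1 y 1.01 depth z 67.0
roller x -55.7 44.5 1.3 1009.8
[645. -67.  49.] [247 236 232]
[549.  48.   5.] [242 208 166]
[ 432. -162.  592.] [138 196 201]
```

```bash
python3 -c "
from station import manip
print(manip.hand_in())"
```

```text
the job is handed in; nothing more can be done
None
```

I threaded the spindle, pressed it home at about 10 N, laid it with the roller in the stand's notches and let go, then handed in at about 24 s; the verdict was not shown, final depth readings fit both ends being seated, and I viewed 11 pictures, one over the limit of 10.

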